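# Rack the fids chamfer down

### The job

Put the two black fids from the cradles away in the free outer places of the sloping rack, one in each, chamfered end down in the bore like the one already racked in the middle, so that each goes fully home; a fid that stops short has its square end down and must come out and be turned end for end. Leave the racked fid home and the other things on the bench alone.

Things in the scene. Friction and masses are not known exactly. Their poses are not given: they have to be found in the camera images.
- fid_a: black plastic fid (came-opening stick): round rod, diameter 20 mm, length 150 mm, 35 to 70 g. Origin at the middle of its axis, x along it. One end is cut square, the other chamfered: it tapers over the last 14 mm to a flat 7 mm tip. Which end (+x or -x) is chamfered is not told and differs among the fids: feel it in a bore of the rack. Starts level in a cradle, up to 5 mm off its middle.
- fid_b: black plastic fid (came-opening stick): round rod, diameter 20 mm, length 150 mm, 35 to 70 g. Origin at the middle of its axis, x along it. One end is cut square, the other chamfered: it tapers over the last 14 mm to a flat 7 mm tip. Which end (+x or -x) is chamfered is not told and differs among the fids: feel it in a bore of the rack. Starts level in a cradle, up to 5 mm off its middle.
- fid_c: a third such fid, already home in the middle place of the rack, chamfered end down; it stays there. Origin at the middle of its axis, x along it, +x being its chamfered end.
- rack: fixed rack, foot 165 x 190 x 8 mm, 115 mm high; origin: centre of underside, z up. Three places at y = -62, 0, +62 mm; in each a fid lies at 30 degrees to the horizontal, lower end to -x, running up its line, direction (0.866, 0, 0.5). Along each line, from the stop (0 mm) up: collar 0-6, bore 6-18, open all round for fingers 18-124 (free down to the foot), V notch 124-138 mm.
- stop (a point): point on the middle place's line where the lower tip of a fid rests when home. Above it the brass collar, a 16 mm hole centred on the line, 6 mm thick: a chamfered end passes through it to the stop, a square end stops on it, 6 mm short. The rack stands with this low end away from the robot. Axes as the rack's.
- mouth (a point): point on the middle place's line at the bore's mouth, 18 mm up from the stop. The bore is 26 mm wide and 12 mm deep, its axis 3 mm above the line (square to it), so a fid lying on the bore's bottom is on the line. The block's faces reach 18 mm to each side of the line, above and below. Axes as the rack's.
- home1 (a point): where the middle of a fid's axis lies when it is home in the rack's -y place (rack y = -62 mm, 80 mm above the rack's underside). Axes as the rack's.
- home2 (a point): where the middle of a fid's axis lies when it is home in the rack's middle place (rack y = 0 mm, 80 mm above the rack's underside). Axes as the rack's.
- home3 (a point): where the middle of a fid's axis lies when it is home in the rack's +y place (rack y = 62 mm, 80 mm above the rack's underside). Axes as the rack's.
- comb (a point): point on the middle place's line over its V notch, 131 mm up from the stop. The V (14 mm thick, open upward, arms 20 mm to each side, reaching 2 mm above the line) carries the fid's upper part. Lay a fid over the V with its tip above the mouth, then slide it down the line. Axes as the rack's.
- mat: fixed cork mat 310 x 340 x 3 mm under the cradles; origin at the centre of its underside.
- cradle_a: fixed wooden cradle that holds a fid level (cradle_c is empty), fid axis 45 mm above its origin. Origin at the centre of its underside, x along the fid. Foot 116 x 36 x 10 mm; two 12 mm thick V notches at x = -50 and +50 mm, rising to 46 mm, leave 88 mm of fid free between them for the fingers (nothing there but the foot).
- cradle_b: fixed wooden cradle that holds a fid level (cradle_c is empty), fid axis 45 mm above its origin. Origin at the centre of its underside, x along the fid. Foot 116 x 36 x 10 mm; two 12 mm thick V notches at x = -50 and +50 mm, rising to 46 mm, leave 88 mm of fid free between them for the fingers (nothing there but the foot).
- cradle_c: fixed wooden cradle that holds a fid level (cradle_c is empty), fid axis 45 mm above its origin. Origin at the centre of its underside, x along the fid. Foot 116 x 36 x 10 mm; two 12 mm thick V notches at x = -50 and +50 mm, rising to 46 mm, leave 88 mm of fid free between them for the fingers (nothing there but the foot).
- solder_spool: bystander, loose, to be left alone: steel spool 36 mm in diameter, 28 mm high, on the mat among the cradles; origin at the centre of its underside.
- foil_reel: bystander, loose, to be left alone: copper reel, a ring 48 mm in diameter and 12 mm high, on the mat; origin at the centre of its underside.
- flux_jar: bystander, loose, to be left alone: white jar 60 mm in diameter, 80 mm high, between mat and rack; origin at the centre of its underside.
- oil_bottle: bystander, loose, to be left alone: green bottle 52 mm in diameter, 150 mm high; origin at the centre of its underside.
- mug: bystander, loose, to be left alone: blue mug 76 mm in diameter, 85 mm high; origin at the centre of its underside.
- brush: bystander, loose, to be left alone: brush 160 mm long lying on the bench between mat and rack; x along it.
- glass_stack: bystander, loose, to be left alone: stack of green glass pieces 60 x 80 x 12 mm; origin at the centre of its underside.
Mind the look-alikes: they are no part of the job. Leave any purple or red look-alike of the fid_b alone.

How it is judged:
By the outcome, as a careful person would: the job done as asked, in the order asked, and still so for the second after the job is handed in, with the robot touching nothing.
It also fails if it takes over 72 s, if anything falls off the work surface, if the arm or the gripper's body presses on something with over 40 N, if the wrist force passes 120 N, or if a joint passes its speed limit or range.

### The arm

A 6-joint arm with a two-finger parallel gripper is mounted at the origin on the work surface. World frame = base frame: x ahead of the robot, y to its left, z up, the work surface at z = 0. Lengths are in mm, angles in rad, forces in N, time in s.
With the tool pointing down it reaches from about 275 to 825 mm from the base axis. Payload 5.2 kg.
Tool frame: the origin (TCP) lies at the very end of the fingers, on their centre line; the grasp point (between the pads) lies 19 mm behind it; z points along the fingers, y is the direction in which the jaws open and shut (so a half turn about z gives the same grasp; the last joint's range is limited). The gripper opens to 93 mm and grips with 3 to 60 N. Pads are 15 mm wide; open, the fingers measure 128 mm over their backs; the gripper's body (75 mm by 188 mm) begins 65 mm behind the grasp point.
Start: joints at [1.001, 0.259, 1.535, -0, 1.348, -0.203], TCP at [197.225, 513.427, 218.653] pointing down, gripper open.
Joint ranges: [-3.14, 3.14], [-0.91, 2.08], [0.19, 2.58], [-1.22, 4.36], [0.22, 2.71], [-3.12, 3.12]. Speed limits (rad/s): [2.57, 2.57, 3.14, 3.14, 3.14, 3.14].

### API

Orientations are given as [roll, pitch, yaw] about the fixed x, y, z axes, in that order (R = Rz(yaw) Ry(pitch) Rx(roll)).
In Python, from workcell import sensors, camera, ticket, search_frame gives the robot as it stands.
- The arm moves only by the shell command python3 -m jog 'ROWS' [OPENING] [FORCE]. ROWS is a JSON object of lists of equal length, an entry for each row: "slide": the shift along the tool's x, y, z in m, a list of three; "twist": the turn, a rotation vector about the tool's x, y, z in rad, a list of three. In form: {"slide": [[dx, dy, dz], ...], "twist": [[ax, ay, az], ...]}. A call has 1 to 8 rows; each row shifts and turns the commanded pose from where the row before left it, along the tool's axes as they then stand; what a row does not reach is not made up. A row lasts 1/10 s, in which the tool goes at most 50 mm and 8.59 degrees, less where a joint would pass 70% of its speed; a pose out of reach is approached as far as the arm can. A call is refused whole if a number of a shift passes 0.05 or a number of a turn 0.15, either way. A call with a gripper value outside its range is refused whole. OPENING is the gripper command: -1 is fully open, 1 is shut, values between are in proportion, set as the call begins (- or left out, the last holds). The fingers move at their own pace and stop on an object; FORCE is the grip in N (left out, the last holds). Time passes only in rows, so rows that do not move let the fingers close. It gives the time, the measured TCP pose, the force and the opening at its end, in the units of the state.
- sensors.get_obs(): the state, without advancing time (a new reading comes with each control period).
- camera(name): name is "scene" or "top" or "wrist"; returns a dict with "img" (480x640x3 uint8, red, green, blue), "fx", "fy", "cx", "cy" (pixels), "rvec" (rotation vector, rad) and "tvec" (3), from world to camera coordinates, as OpenCV has them. Camera axes: x right, y down, z forward; pixel columns grow to the right and rows downward; lengths in mm; the calibration is good to about 2 mm. The wrist camera is an equidistant fisheye: a pixel r from the principal point sees the ray r / f radians off the axis. A picture is of the moment at which its call begins. There is no depth.
- ticket.sign_off(): hands the job in, once; it reports no verdict.
Trained networks look in the newest picture that a camera, given by its name, has taken for a name from the list of things; names that differ only in an ending like _2 or _b are one class to them, and where a whole thing is asked for, a point or a joint stands for the part that bears it (a point fixed in the world has none). Each returns a list of dicts, best first, with "confidence" (0 to 1); they miss things now and then, are a little off and sometimes report something else, mostly with a low value. They report only what shows in the picture. A call takes as long as a camera call. They do not tell look-alikes from the thing itself.
- search_frame(camera, target): "point" ([column, row] in pixels, amid what is visible of it).
The state is a dict: "time_s": time; "qpos": joint angles; "joint_vel": joint speeds; "joint_efforts": joint torques, N m; "tcp_pos": TCP position; "tool_rot": TCP orientation; "wrist_force": force on the tool from outside, world axes, zero at the start; "moment": the same for the moment, N m; "gripper_width": finger opening in mm.
Only numpy, scipy, OpenCV 4.12 (cv2) and the standard library are available. Lean on these libraries where they do the work, as an engineer would, in place of code of your own. Each camera call takes 0.05 s, during which the arm holds its last target. There are 200 camera calls.

## Working session

There is one attempt and no reset: what is moved stays moved. The work goes in short steps, Python scripts to look and compute and a shell command to move; the robot and the scene stay as the last step left them, time stands still between calls to the robot, and variables do not carry over. Pictures are saved under pics/ and viewed, about 8 in all and at most 12, crops included, and the job is handed in when it is done.

```bash
ls; mkdir -p pics
python3 - <<'E'
from workcell import sensors,camera,search_frame
import cv2
o=sensors.get_obs();print(o)
for c in ("top","scene"):
    d=camera(c);cv2.imwrite(f"pics/{c}0.png",d["img"][...,::-1])
    print(c,d["fx"],d["fy"],d["cx"],d["cy"],d["rvec"],d["tvec"])
    for t in ["fid_a","rack","cradle_a","mat","solder_spool","foil_reel","flux_jar","stop","mouth","comb","home1","home2","home3","oil_bottle","mug"]:
        print(t,[([round(x) for x in r["point"]],round(r["confidence"],2)) for r in search_frame(c,t)])
E
```

```text
pics
{'time_s': 0.0, 'qpos': array([ 1.00119572e+00,  2.59306452e-01,  1.53607925e+00, -4.40117793e-05,
        1.34802121e+00, -2.02813522e-01]), 'joint_vel': array([ 0.00139308, -0.00131873, -0.00025331,  0.00074151, -0.00031598,
       -0.00305713]), 'joint_efforts': array([ 2.35499589e-03, -4.37301278e+01, -2.84013247e+01,  7.22289830e-02,
        4.12973121e-02, -9.20145794e-05]), 'tcp_pos': array([196.93252353, 512.93629485, 217.8389376 ]), 'tool_rot': array([-3.13980695e+00, -3.23409991e-04,  2.77481504e+00]), 'wrist_force': array([ 0.24352039, -0.17925264, -0.24754856]), 'moment': array([ 0.04235559, -0.0175942 , -0.00339719]), 'gripper_width': 92.99299669457218}
top 470.0936708871602 470.0936708871602 320.0522273143947 244.46314345481645 [ 2.18539465 -2.17564378  0.12838641] [  1.25808368 518.91003109 949.32572541]
fid_a [([398, 293], 0.94), ([246, 337], 0.83), ([198, 242], 0.81), ([438, 207], 0.8), ([453, 382], 0.77)]
rack [([211, 237], 0.8), ([377, 128], 0.19)]
cradle_a [([407, 297], 0.56), ([445, 246], 0.22)]
mat [([445, 248], 0.71)]
solder_spool [([446, 246], 0.65), ([44
[... 692 characters left out ...]
, 278], 0.95)]
cradle_a [([203, 286], 0.76), ([258, 229], 0.73), ([168, 229], 0.66)]
mat [([212, 269], 0.87), ([465, 244], 0.72)]
solder_spool [([462, 245], 0.54), ([209, 243], 0.48), ([457, 284], 0.46), ([236, 368], 0.29)]
foil_reel [([273, 286], 0.86)]
flux_jar [([324, 301], 0.71), ([272, 292], 0.54), ([456, 279], 0.24)]
stop [([455, 281], 0.9), ([335, 243], 0.68), ([463, 247], 0.45)]
mouth [([256, 230], 0.74), ([457, 282], 0.73), ([204, 286], 0.37)]
comb [([458, 282], 0.62), ([192, 269], 0.41)]
home1 [([456, 281], 0.55)]
home2 [([456, 281], 0.55)]
home3 [([456, 281], 0.55)]
oil_bottle [([338, 352], 0.79)]
mug [([506, 357], 0.98), ([255, 231], 0.75), ([462, 245], 0.41), ([167, 231], 0.23)]
```

View pics/top0.png

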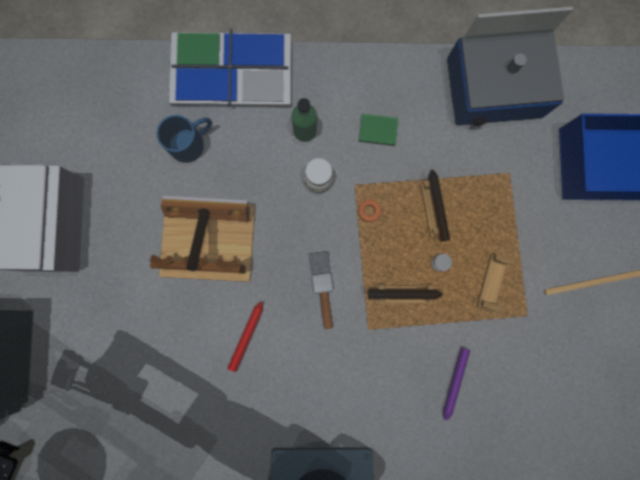

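View pics/scene0.png

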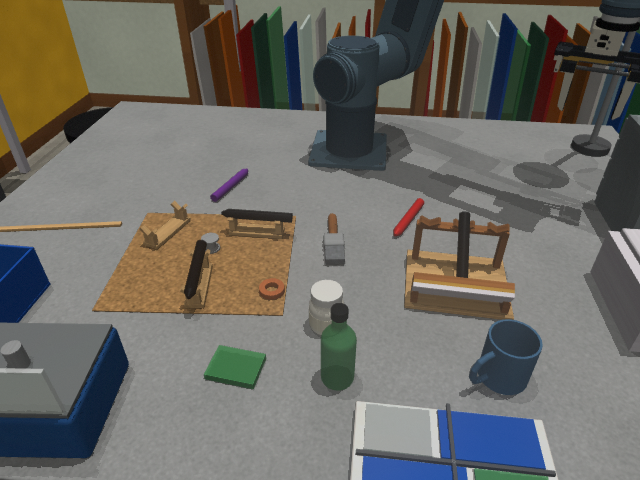

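Top view: black fids at about (439,207) on one cradle and (404,294) on another, empty cradle at (492,281), rack at (207,240) with fid_c, its low end towards +x. The scene view agrees. Red and purple are look-alikes. Next I segment and enlarge.

```bash
cat > h.py <<'E'
import numpy as np,cv2
from scipy.spatial.transform import Rotation as R
def ray(d,uv,fish=False):
    M=cv2.Rodrigues(np.array(d["rvec"],float))[0];t=np.array(d["tvec"],float)
    a=np.array([(uv[0]-d["cx"])/d["fx"],(uv[1]-d["cy"])/d["fy"]])
    if fish:
        r=np.hypot(*a); v=np.array([*(a/r*np.sin(r) if r>0 else a),np.cos(r)])
    else: v=np.array([*a,1.])
    return -M.T@t, M.T@v
def onz(d,uv,z,fish=False):
    c,v=ray(d,uv,fish); return c+v*(z-c[2])/v[2]
def proj(d,P,fish=False):
    M=cv2.Rodrigues(np.array(d["rvec"],float))[0]
    p=np.asarray(P,float)@M.T+np.array(d["tvec"],float)
    a=p[...,:2]/p[...,2:]
    if fish:
        n=np.linalg.norm(p[...,:2],axis=-1,keepdims=True);a=p[...,:2]/n*np.arctan2(n,p[...,2:])
    return a*[d["fx"],d["fy"]]+[d["cx"],d["cy"]]
E
python3 - <<'E'
from h import *
from workcell import camera
d=camera("top");im=d["img"]
print("cam",ray(d,(320,240))[0])
for n,(x0,y0,x1,y1) in dict(F1=(415,160,465,255),F2=(355,275,455,312),C=(185,200,215,275)).items():
    g=im[y0:y1,x0:x1].max(2); m=(g<55).astype(np.uint8)
    k,l,s,c=cv2.connectedComponentsWithStats(m);i=1+s[1:,4].argmax()
    p=np.argwhere(l==i)[:,::-1]+[x0,y0]
    mu=p.mean(0);w,v=np.linalg.eigh(np.cov((p-mu).T));a=v[:,1];q=(p-mu)@a
    e=[mu+a*q.min(),mu+a*q.max()];print(n,len(p),mu,e)
    if n!="C": print([onz(d,u,48) .round(1) for u in e],onz(d,mu,48).round(1))
for n,u in dict(rackTL=(163,197),rackBL=(160,278),rackBR=(250,280),rackTR=(253,200),mat1=(357,184),mat2=(511,174),mat3=(526,316),mat4=(368,328),mugc=(180,140),jar=(319,176),bottle=(304,122),spool=(443,263)).items():
    print(n,onz(d,u,dict(rackTL=8,rackBL=8,rackBR=8,rackTR=8,spool=31).get(n,3 if n[:3]=="mat" else 80)).round(0))
c=np.hstack([cv2.resize(im[160:260,390:490],(400,400),interpolation=3),cv2.resize(im[240:340,355:455],(400,400),interpolation=3)])
cv2.imwrite("pics/crop1.png",np.clip(c[...,::-1]*2.5,0,255))
E
```

```text
cam [423.62058828  22.62377579 995.24986713]
F1 532 [438.21240602 205.96804511] [array([431.45109147, 170.91299481]), array([444.63431741, 239.26340882])]
[array([ 670.7, -225.7,   48. ]), array([ 528.7, -249.9,   48. ])] [ 597.4 -238.2   48. ]
F2 561 [403.01604278 293.54367201] [array([440.00999033, 293.87103569]), array([368.97130758, 293.24240625])]
[array([ 418., -238.,   48.]), array([418.8, -94.6,  48. ])] [ 418.4 -163.2   48. ]
C 526 [197.72053232 239.90304183] [array([204.86706967, 209.20183394]), array([190.84732965, 269.43001599])]
rackTL [620. 336.   8.]
rackBL [449. 336.   8.]
rackBR [445. 149.   8.]
rackTR [615. 146.   8.]
mat1 [652. -76.   3.]
mat2 [ 677. -411.    3.]
mat3 [ 372. -432.    3.]
mat4 [346. -98.   3.]
mugc [721. 284.  80.]
jar [650.   7.  80.]
bottle [760.  38.  80.]
spool [ 481. -250.   31.][ WARN:0@1.553] global loadsave.cpp:1063 imwrite_ Unsupported depth image for selected encoder is fallbacked to CV_8U.
```

View pics/crop1.png

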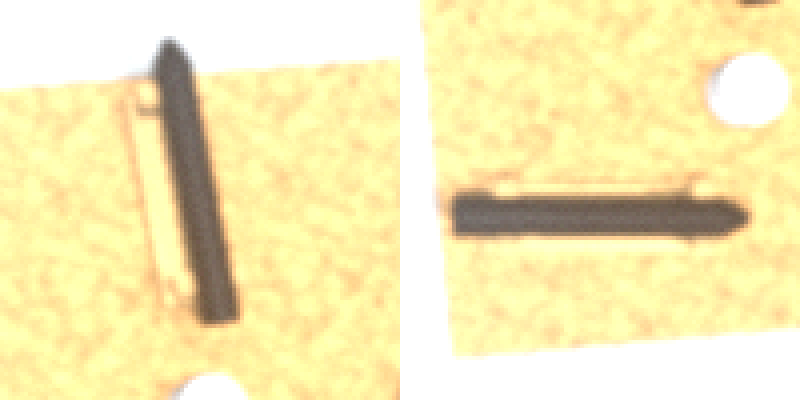

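The enlarged crop shows the chamfers: fid F1 (left panel) has its tip at the far (+x) end, F2 (right panel) at its -y end. Both will be confirmed by feel in the bore. Now I move towards the rack for a close wrist look.

```bash
python3 -m jog '{"slide":[[0,0,-0.04],[0,0,-0.04],[0,0,-0.04]],"twist":[[0,0,-0.122],[0,0,-0.122],[0,0,-0.122]]}' -1 20
python3 -m jog '{"slide":[[-0.028,-0.034,0],[-0.028,-0.034,0],[-0.028,-0.034,0],[-0.028,-0.034,0],[-0.028,-0.034,0],[-0.028,-0.034,0],[-0.028,-0.034,0],[-0.028,-0.034,0]],"twist":[[0,0,0],[0,0,0],[0,0,0],[0,0,0],[0,0,0],[0,0,0],[0,0,0],[0,0,0]]}'
python3 -m jog '{"slide":[[0,0,0],[0,0,0]],"twist":[[0,0,0],[0,0,0]]}'
python3 - <<'E'
from h import *
from workcell import camera
d=camera("wrist");cv2.imwrite("pics/w1.png",d["img"][...,::-1])
print({k:d[k] for k in d if k!="img"},ray(d,(d["cx"]+1e-6,d["cy"]),True))
E
```

```text
time_s: 1.95
tcp_pos: [197.0, 513.1, 339.9]
tool_rot: [-3.141, -0.0, -3.137]
wrist_force: [1.2, 1.3, -0.1]
gripper_width: 92.7
time_s: 2.75
tcp_pos: [421.8, 239.7, 338.9]
tool_rot: [3.141, 0.001, 3.141]
wrist_force: [0.3, 0.0, 0.5]
gripper_width: 92.9
time_s: 2.95
tcp_pos: [421.4, 240.5, 338.5]
tool_rot: [3.141, -0.001, 3.138]
wrist_force: [-0.9, -0.1, -0.5]
gripper_width: 92.8
{'fx': 371.64829954431775, 'fy': 371.64829954431775, 'cx': 326.12612691942803, 'cy': 241.11062029000362, 'rvec': array([-2.06087091, -2.05401454, -0.31398172]), 'tvec': array([-241.09377933, -472.60724647,  380.3761486 ])} (array([338.00449612, 240.14948819, 504.23309907]), array([ 0.29912354, -0.00139615, -0.95421337]))
```

View pics/w1.png

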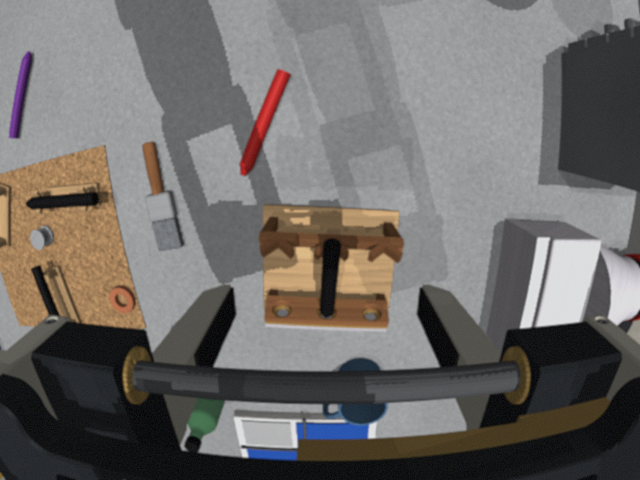

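Wrist view: rack with the comb at (330,240), fid_c down the middle, free collars at (282,310) and (371,313). Next an enlarged crop for precise fitting.

```bash
python3 - <<'E'
import cv2
im=cv2.imread("pics/w1.png")[195:335,250:410]
cv2.imwrite("pics/w1c.png",cv2.resize(im,None,fx=5,fy=5,interpolation=3)[:600*7//6][:700])
E
python3 -c "
import cv2;i=cv2.imread('pics/w1c.png');print(i.shape);cv2.imwrite('pics/w1c.png',cv2.resize(cv2.imread('pics/w1.png')[195:335,255:407],None,fx=4,fy=4,interpolation=3))"
```

```text
(700, 800, 3)
```

View pics/w1c.png

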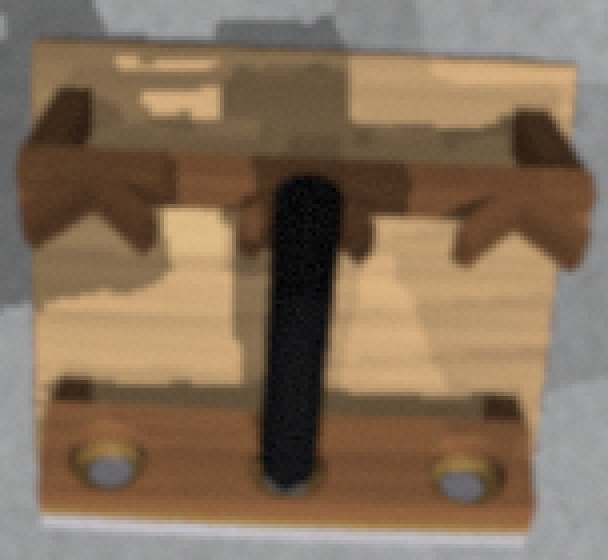

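Run:
```python
from h import *
from workcell import camera
d=camera("wrist");t=camera("top")
A=onz(d,(255+108/4,195+465/4),54.1,True);B=onz(d,(255+467/4,195+478/4),54.1,True)
print("mouths",A,B,B-A,np.linalg.norm(B-A)); 
u=(B-A)[:2]/np.linalg.norm(B-A)      # rack -y dir
yaw=np.arctan2(u[1],u[0])-np.pi/2; print("yaw off",yaw)
dn=np.array([np.cos(yaw),np.sin(yaw),0]) # downhill horizontal (world)
m=(A+B)/2; stop=m-np.array([0,0,11.6])+dn*14.09
home=stop-dn*64.95+np.array([0,0,37.5]); print("stop",stop,"home2",home)
L=lambda s,off=0:stop-dn*.866*s+[0,0,.5*s]
for n,c in (("wrist",d),("top",t)):
    print(n,[proj(c,L(s),n=="wrist").round(1) for s in (0,18,75,131,150)])
for uv in [(265,205.5),(399,211.5)]: print("foot top near corners",onz(d,uv,8,True))
# segmentation midline of fid_c in wrist image
for n,c,b in (("wrist",d,(310,235,350,320)),("top",t,(180,200,215,275))):
    x0,y0,x1,y1=b;g=(c["img"][y0:y1,x0:x1].max(2)<(38 if n=="wrist" else 50))
    print(n,[(r+y0,round(np.where(g[r])[0].mean()+x0,1),int(g[r].sum())) for r in range(4,y1-y0-4,8) if g[r].any()])
```

```text
mouths [579.47639558 179.70231116  54.1       ] [584.80986393 303.28118761  54.1       ] [  5.33346834 123.57887646   0.        ] 123.69391492943234
yaw off -0.04313164785338652
stop [596.2200257  240.88421288  42.5       ] home2 [531.33043084 243.68474489  80.        ]
wrist [array([326.5, 318. ]), array([327. , 311.4]), array([328.7, 287.5]), array([330.8, 258.9]), array([331.6, 247.8])]
top [array([204.2, 205.4]), array([202.7, 212.2]), array([197.6, 234.7]), array([192.1, 258.5]), array([190.2, 267. ])]
foot top near corners [441.59353985 156.47171101   8.        ]
foot top near corners [450.17367578 341.49386146   8.        ]
wrist [(239, np.float64(330.5), 6), (247, np.float64(331.0), 17), (255, np.float64(330.0), 17), (263, np.float64(329.0), 15), (271, np.float64(328.5), 14), (279, np.float64(328.0), 13), (287, np.float64(327.0), 13), (295, np.float64(326.5), 14), (303, np.float64(326.0), 13), (311, np.float64(326.0), 13)]
top [(212, np.float64(203.5), 8), (220, np.float64(202.5), 8), (228, np.float64(200.5), 8), (236, np.float64(198.5), 8), (244, np.float64(196.5), 8), (252, np.float64(195.0), 9), (260, np.float64(192.0), 13), (268, np.float64(190.6), 19)]
```

Mouth spacing measures 123.7 mm against the nominal 124, and the yaw offset of -0.043 agrees with the foot edge. Places are home3 ≈ (528.5,180.5,80) and home1 ≈ (534,304.3,80). Next, above F1.

```bash
python3 -m jog '{"slide":[[-0.0147,-0.04,0.008],[-0.0147,-0.04,0.008],[-0.0147,-0.04,0.008],[-0.0147,-0.04,0.008],[-0.0147,-0.04,0.008],[-0.0147,-0.04,0.008],[-0.0147,-0.04,0.008],[-0.0147,-0.04,0.008]],"twist":[[0,0,0],[0,0,0],[0,0,0],[0,0,0],[0,0,0],[0,0,0],[0,0,0],[0,0,0]]}'
python3 -m jog '{"slide":[[-0.0147,-0.04,0.008],[-0.0147,-0.04,0.008],[-0.0147,-0.04,0.008],[-0.0147,-0.04,0.02],[0,0,0.02],[0,0,0.02],[0,0,0]],"twist":[[0,0,0],[0,0,0],[0,0,0],[0,0,-0.085],[0,0,-0.085],[0,0,0],[0,0,0]]}'
cat > seg.py <<'E'
from h import *
def seg(d,guess,z,fish,th,half=60,zs=None):
    "centre line of the dark rod near guess -> world ends at height z"
    im=d["img"];c=proj(d,guess,fish);x0,y0=np.maximum((c-half).astype(int),0);s=im[y0:y0+2*half,x0:x0+2*half].max(2)
    k,l,st,ct=cv2.connectedComponentsWithStats((s<th).astype(np.uint8))
    cc=(c-[x0,y0]).astype(int);i=l[cc[1],cc[0]]
    if i==0:i=1+st[1:,4].argmax()
    p=np.argwhere(l==i)[:,::-1]+[x0,y0]
    w=np.array([onz(d,q,z,fish)[:2] for q in p]);mu=w.mean(0);ww,v=np.linalg.eigh(np.cov((w-mu).T));a=v[:,1];q=(w-mu)@a
    n=(w-mu)@v[:,0]
    return len(p),mu+a*(q.min()+q.max())/2,q.max()-q.min(),n.max()-n.min(),np.arctan2(a[1],a[0])
E
python3 - <<'E'
from seg import *
from workcell import camera,sensors
o=sensors.get_obs();print(o["time_s"],o["tcp_pos"],o["tool_rot"])
d=camera("wrist");cv2.imwrite("pics/w2.png",d["img"][...,::-1])
for th in (40,50,60): print(seg(d,[598.5,-238,48],48,True,th,half=110)); print(seg(d,[418,-165,48],48,True,th,half=50))
E
```

```text
time_s: 3.9
tcp_pos: [538.9, -78.7, 274.6]
tool_rot: [3.141, 0.001, -3.14]
wrist_force: [1.3, 0.7, -0.2]
gripper_width: 93.1
time_s: 4.6
tcp_pos: [595.9, -236.5, 187.2]
tool_rot: [3.137, -0.005, -2.971]
wrist_force: [-0.3, 1.3, -0.2]
gripper_width: 93.3
4.6 [ 595.92409364 -236.51808258  187.20050362] [ 3.13706979 -0.00474507 -2.97079056]
(3167, array([ 598.70633937, -238.1359215 ]), np.float64(148.96082141436756), np.float64(18.361863167274905), np.float64(-2.9717754908995335))
(2115, array([ 415.94248545, -163.93125799]), np.float64(93.04561547913939), np.float64(19.67591838972471), np.float64(1.5646275424802967))
(3459, array([ 598.6875745 , -238.03223376]), np.float64(148.96388951025847), np.float64(19.047127351141214), np.float64(-2.971306268171896))
(2168, array([ 415.94523691, -163.93126235]), np.float64(93.04374093678327), np.float64(20.219844655139294), np.float64(1.56473678638517))
(3567, array([ 598.28871077, -238.08899366]), np.float64(149.77457601853934), np.float64(19.718107343021927), np.float64(-2.970284673637499))
(2227, array([ 415.94119116, -163.93140554]), np.float64(93.06946337678343), np.float64(20.705410233535293), np.float64(1.5632320496395415))
```

View pics/w2.png

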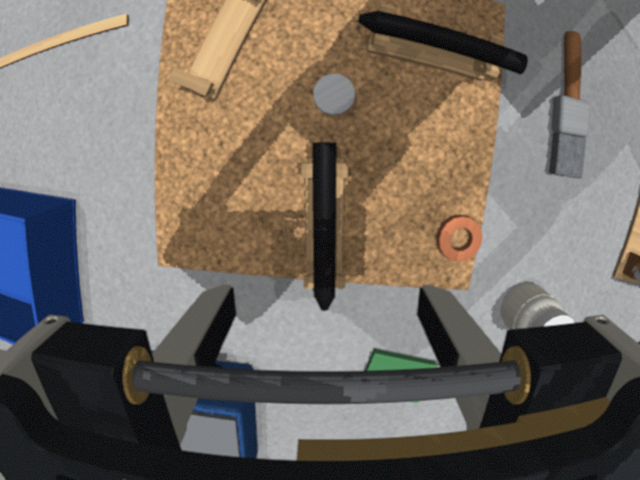

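F1 centre is (598.5,-238.1), length 149, chamfer clearly at its far end (324,300). The tool is aligned, so I grasp.

```bash
python3 -m jog '{"slide":[[-0.0023,-0.002,0.038],[0,0,0.04],[0,0,0.04],[0,0,0.04],[0,0,0],[0,0,0]],"twist":[[0,0,0],[0,0,0],[0,0,0],[0,0,0],[0,0,0],[0,0,0]]}'
python3 -m jog '{"slide":[[0,0,0],[0,0,0],[0,0,0],[0,0,0],[0,0,0],[0,0,0]],"twist":[[0,0,0],[0,0,0],[0,0,0],[0,0,0],[0,0,0],[0,0,0]]}' 1 25
```

```text
time_s: 5.25
tcp_pos: [600.6, -240.0, 34.1]
tool_rot: [-3.141, 0.001, -2.971]
wrist_force: [0.4, -0.7, 0.9]
gripper_width: 93.0
time_s: 5.85
tcp_pos: [599.6, -240.5, 32.8]
tool_rot: [-3.142, 0.0, -2.972]
wrist_force: [-0.4, 0.6, -0.0]
gripper_width: 49.8
```

```bash
python3 -m jog '{"slide":[[0.0007,0.0025,0.004],[0,0,0],[0,0,0],[0,0,0],[0,0,0],[0,0,0]],"twist":[[0,0,0],[0,0,0],[0,0,0],[0,0,0],[0,0,0],[0,0,0]]}'
python3 -m jog '{"slide":[[0,0,-0.01],[0,0,-0.04],[0,0,-0.04],[0,0,-0.04],[0,0,-0.03],[0,0,0]],"twist":[[0,0,0],[0,0,0],[0,0,0],[0,0,0],[0,0,0],[0,0,0]]}'
python3 - <<'E'
from workcell import sensors
o=sensors.get_obs();print(o["tcp_pos"],o["tool_rot"],o["wrist_force"],o["gripper_width"])
E
```

```text
time_s: 6.45
tcp_pos: [598.3, -237.4, 28.5]
tool_rot: [3.14, -0.0, -2.972]
wrist_force: [-0.7, 4.0, 0.7]
gripper_width: 19.5
time_s: 7.05
tcp_pos: [601.3, -240.4, 195.6]
tool_rot: [-3.133, 0.009, -2.973]
wrist_force: [0.4, 0.3, -1.0]
gripper_width: 19.4
[ 601.31496576 -240.41937558  195.63651349] [-3.13300882  0.00868069 -2.9725453 ] [ 0.35809718  0.29035994 -0.95233012] 19.35250405179045
```

```bash
python3 -m jog '{"slide":[[0,0,0],[0,0,0],[0.0116,0.0416,0.002],[0.0116,0.0416,0.002],[0.0116,0.0416,0.002],[0.0116,0.0416,0.002],[0.0116,0.0416,0.002],[0.0116,0.0416,0.002]],"twist":[[0,0,0.1065],[0,0,0.1065],[0,0,0],[0,0,0],[0,0,0],[0,0,0],[0,0,0],[0,0,0]]}'
python3 -m jog '{"slide":[[0.0116,0.0416,0.002],[0.0116,0.0416,0.002],[0.0116,0.0416,0.002],[0.0116,0.0416,0.002],[0,0,0],[0,0,0],[0,0,0],[0,0,0]],"twist":[[0,0,0],[0,0,0],[0,0,0],[0,0,0],[0,0.1309,0],[0,0.1309,0],[0,0.1309,0],[0,0.1309,0]]}'
python3 -m jog '{"slide":[[0,0,0],[0,0,0],[0,0,0]],"twist":[[0,0,0],[0,0,0],[0,0,0]]}'
cat > plan.py <<'E'
"how far to go in the tool's axes to G = place + up*uphill + off*square-up"
from h import *
import sys
from workcell import sensors
def plan(H,up,off):
    rs=[sensors.get_obs()];o=rs[0];Rm=R.from_euler("xyz",o["tool_rot"]).as_matrix()
    c,s=np.cos(YAW),np.sin(YAW);X=np.array([-.866*c,-.866*s,.5]);Z=np.array([-.5*c,-.5*s,-.866]);T=np.c_[X,np.cross(Z,X),Z]
    G=np.array(H)+up*X-off*Z
    tcp=G+19*Z
    print("t",o["time_s"],"F",o["wrist_force"].round(1),"w",round(o["gripper_width"],1),"slide mm",(Rm.T@(tcp-o["tcp_pos"])).round(2),"twist",R.from_matrix(Rm.T@T).as_rotvec().round(4))
    g=o["tcp_pos"]-19*Rm[:,2]-np.array(H); print("now up,lat,off",(g@X).round(2),(g@T[:,1]).round(2),(-g@Z).round(2))
YAW=-.043
if __name__=="__main__": plan([float(v) for v in sys.argv[1:4]],*map(float,sys.argv[4:6]))
E
python3 plan.py 528.5 180.5 80 40 35
python3 - <<'E'
from h import *
from workcell import camera
d=camera("wrist");cv2.imwrite("pics/w3.png",d["img"][...,::-1])
d=camera("top");cv2.imwrite("pics/t3.png",d["img"][...,::-1])
E
```

```text
time_s: 7.85
tcp_pos: [539.1, 15.4, 176.2]
tool_rot: [-3.141, -0.0, 3.097]
wrist_force: [1.0, 0.0, -1.9]
gripper_width: 19.5
time_s: 8.65
tcp_pos: [501.4, 182.5, 169.0]
tool_rot: [-3.141, -0.527, 3.098]
wrist_force: [0.2, 0.8, -0.7]
gripper_width: 19.5
time_s: 8.95
tcp_pos: [500.5, 182.6, 169.5]
tool_rot: [3.142, -0.52, 3.098]
wrist_force: [-0.9, -0.4, 0.2]
gripper_width: 19.1
t 8.95 F [-0.9 -0.4  0.2] w 19.1 slide mm [-28.87  -0.91  47.6 ] twist [ 0.0003  0.0035 -0.0005]
now up,lat,off 69.1 0.9 82.49
```

View pics/w3.png

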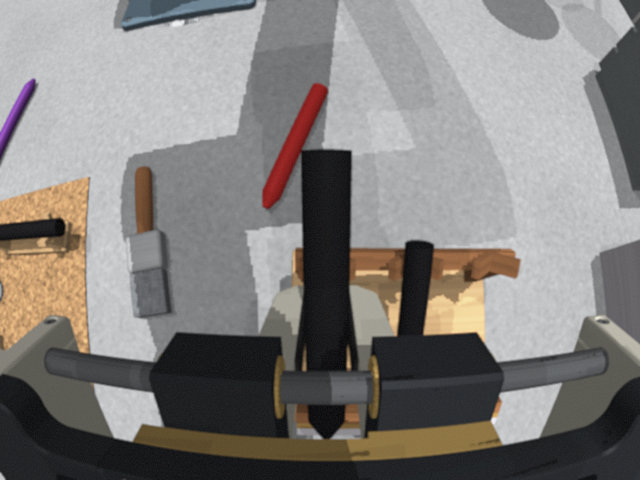

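The held fid has its square end up (326,152) and its tapered tip down (326,430), next to fid_c. I descend to the line and approach.

```bash
python3 -m jog '{"slide":[[-0.0145,-0.0009,0.024],[-0.0145,0,0.024],[0,0,0.02],[0,0,0.008],[0,0,0],[0,0,0]],"twist":[[0,0.0035,0],[0,0,0],[0,0,0],[0,0,0],[0,0,0],[0,0,0]]}'
python3 plan.py 528.5 180.5 80 40 3.5
python3 - <<'E'
from h import *
from workcell import camera
a=camera("top")["img"];b=camera("scene")["img"]
c=np.hstack([cv2.resize(a[180:290,140:270],(400,338),interpolation=3),cv2.resize(b[190:330,390:535],(350,338),interpolation=3)])
cv2.imwrite("pics/c4.png",np.clip(c[...,::-1]*1.6,0,255).astype(np.uint8))
E
```

```text
time_s: 9.65
tcp_pos: [488.5, 182.4, 90.0]
tool_rot: [3.141, -0.524, 3.098]
wrist_force: [-0.4, -0.5, -0.1]
gripper_width: 19.7
t 9.65 F [-0.4 -0.5 -0.1] w 19.7 slide mm [ 0.29 -0.19  4.17] twist [ 0.0006 -0.0003 -0.0003]
now up,lat,off 39.71 0.17 7.67
```

View pics/c4.png

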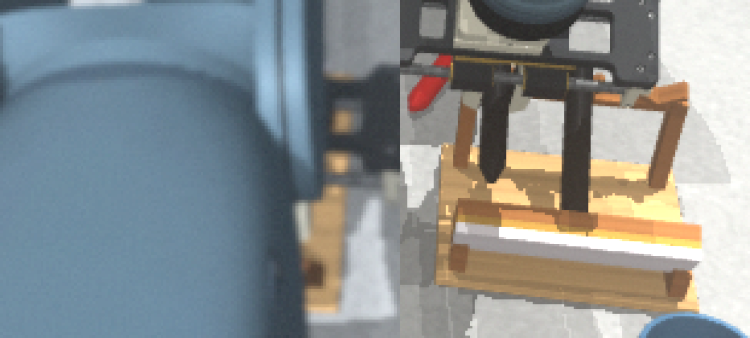

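The scene camera shows the tapered tip in front of its bore. I lower to 3.5 mm off the line and slide.

```bash
python3 -m jog '{"slide":[[0,0,0.004],[-0.008,0,0],[-0.008,0,0],[-0.006,0,0],[-0.005,0,0],[0,0,0]],"twist":[[0,0,0],[0,0,0],[0,0,0],[0,0,0],[0,0,0],[0,0,0]]}'
python3 plan.py 528.5 180.5 80 0 3.5
python3 -m jog '{"slide":[[-0.004,0,0],[-0.002,0,0],[0,0,0]],"twist":[[0,0,0],[0,0,0],[0,0,0]]}'
python3 plan.py 528.5 180.5 80 0 3.5
```

```text
time_s: 10.35
tcp_pos: [509.5, 181.1, 70.6]
tool_rot: [-3.141, -0.528, 3.097]
wrist_force: [-0.9, 0.2, -0.6]
gripper_width: 19.1
t 10.35 F [-0.9  0.2 -0.6] w 19.1 slide mm [-11.71   0.22  -2.22] twist [ 0.0004 -0.0041 -0.001 ]
now up,lat,off 11.64 -0.21 1.33
time_s: 10.65
tcp_pos: [514.2, 181.0, 68.1]
tool_rot: [-3.142, -0.527, 3.098]
wrist_force: [0.3, 1.0, -0.9]
gripper_width: 19.1
t 10.65 F [ 0.3  1.  -0.9] w 19.1 slide mm [-6.42  0.07 -1.94] twist [ 0.0003 -0.0038 -0.0007]
now up,lat,off 6.36 -0.08 1.58
```

```bash
python3 -m jog '{"slide":[[-0.002,0,0],[-0.002,0,0],[-0.001,0,0],[0,0,0]],"twist":[[0,0,0],[0,0,0],[0,0,0],[0,0,0]]}'
python3 plan.py 528.5 180.5 80 0 1
python3 -m jog '{"slide":[[-0.002,0,0],[-0.002,0,0],[0,0,0]],"twist":[[0,0,0],[0,0,0],[0,0,0]]}'
python3 plan.py 528.5 180.5 80 0 1
```

```text
time_s: 11.05
tcp_pos: [516.7, 181.0, 66.1]
tool_rot: [-3.141, -0.532, 3.098]
wrist_force: [-5.7, -0.4, 3.0]
gripper_width: 19.3
t 11.05 F [-5.7 -0.4  3. ] w 19.3 slide mm [-3.31  0.    0.02] twist [ 0.     -0.0081 -0.0005]
now up,lat,off 3.16 -0.0 1.04
time_s: 11.35
tcp_pos: [516.3, 181.1, 65.3]
tool_rot: [-3.141, -0.541, 3.099]
wrist_force: [-16.4, 0.1, 9.4]
gripper_width: 19.2
t 11.35 F [-16.4   0.1   9.4] w 19.2 slide mm [-3.18 -0.05 -0.93] twist [-0.0008 -0.0171 -0.    ]
now up,lat,off 2.87 0.06 0.12
```

Contact at 19 N, purely axial, 2.9 mm from my estimated home. That doesn't separate stop from collar, so I release, back off and compare the top ends with fid_c.

```bash
python3 -m jog '{"slide":[[0.003,0,0],[0,0,0],[0,0,0],[0,0,0],[0,0,0]],"twist":[[0,0.017,0],[0,0,0],[0,0,0],[0,0,0],[0,0,0]]}' 0.14
python3 -m jog '{"slide":[[0,0,-0.03],[0,0,-0.04],[0,0,-0.04],[0,0.02,-0.02],[0,0,0],[0,0,0]],"twist":[[0,0,0],[0,0,0],[0,0,0],[0,0,0],[0,0,0],[0,0,0]]}'
python3 - <<'E'
from h import *
from workcell import camera,sensors
print(sensors.get_obs()["tcp_pos"])
d=camera("wrist");im=d["img"];cv2.imwrite("pics/w5.png",im[...,::-1])
cv2.imwrite("pics/w5c.png",cv2.resize(np.clip(im[180:420,180:500,::-1]*1.5,0,255).astype(np.uint8),(800,600),interpolation=3))
E
```

```text
time_s: 11.85
tcp_pos: [519.8, 180.8, 65.3]
tool_rot: [3.142, -0.543, 3.098]
wrist_force: [0.3, 0.3, 0.7]
gripper_width: 39.8
time_s: 12.45
tcp_pos: [587.3, 197.8, 175.7]
tool_rot: [-3.141, -0.544, 3.098]
wrist_force: [-0.1, -0.6, -1.0]
gripper_width: 40.0
[587.2656566  197.81715736 175.73607243]
```

View pics/w5c.png

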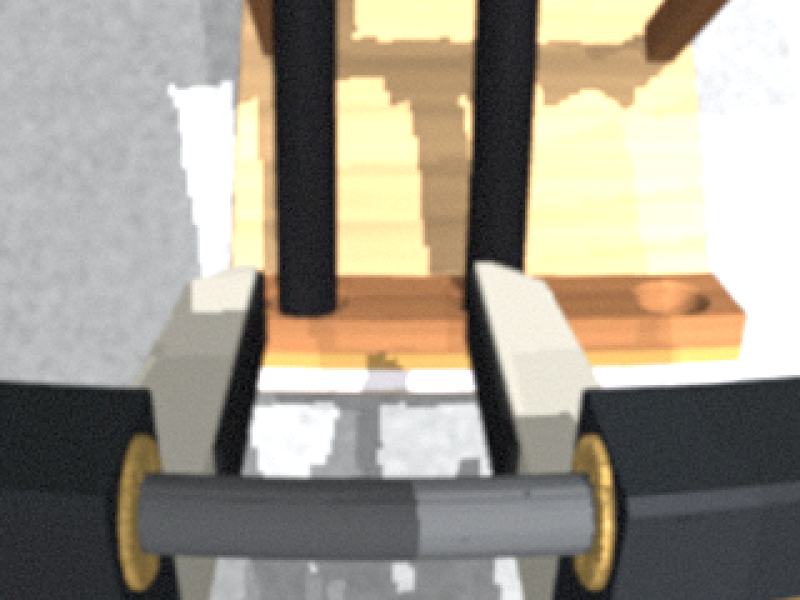

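The rod is in the bore at (310,300 in the crop); the upper ends lie outside it. I compare the upper ends numerically in the full picture.

```bash
cat > tops.py <<'E'
"upper end of each racked rod: uphill position s of the end on its line (150 = home)"
from h import *
from workcell import camera
def tops(d,im,places,fish=True,th=38):
    c,s=np.cos(-.043),np.sin(-.043);X=np.array([-.866*c,-.866*s,.5])
    N=np.array([.5*c,.5*s,.866]);Y=np.cross(X,N)
    out={}
    for n,H in places.items():
        ss=np.arange(60,110,.25);r=[]
        for lat in (-4,-2,0,2,4):
            P=np.array(H)+ss[:,None]*X+lat*Y+10*N*0.8
            uv=proj(d,P,fish)
            g=cv2.remap(im.max(2).astype(np.float32),uv[:,:1].astype(np.float32),uv[:,1:].astype(np.float32),1)[:,0]
            k=np.where(g>th)[0];r.append(ss[k[0]] if len(k) else np.nan)
        out[n]=[75+float(v) for v in r]
    return out
PL=dict(A=[528.5,180.5,80],C=[531.2,242.4,80],B=[534,304.3,80])
E
python3 - <<'E'
from tops import *
d=camera("wrist");im=d["img"]
for th in (35,45,55): print(tops(d,im,dict(A=PL["A"],C=PL["C"]),th=th))
for p in "AC": print(p,[proj(d,np.array(PL[p])+k*np.array([-.865,.037,.5]),True).round(0) for k in (-75,0,75)])
cv2.imwrite("pics/w6.png",cv2.resize(np.clip(im[20:200,230:430,::-1]*1.8,0,255).astype(np.uint8),(660,594),interpolation=3))
E
```

```text
{'A': [152.0, 152.0, 152.0, 151.75, 152.25], 'C': [151.25, 151.25, 146.0, 151.5, 151.25]}
{'A': [152.5, 152.5, 152.5, 152.25, 152.5], 'C': [151.5, 151.5, 151.5, 151.5, 151.5]}
{'A': [152.75, 152.5, 152.5, 152.5, 152.75], 'C': [151.75, 151.75, 151.75, 151.75, 151.75]}
A [array([304., 322.]), array([302., 237.]), array([301., 140.])]
C [array([377., 322.]), array([381., 237.]), array([384., 141.])]
```

View pics/w6.png

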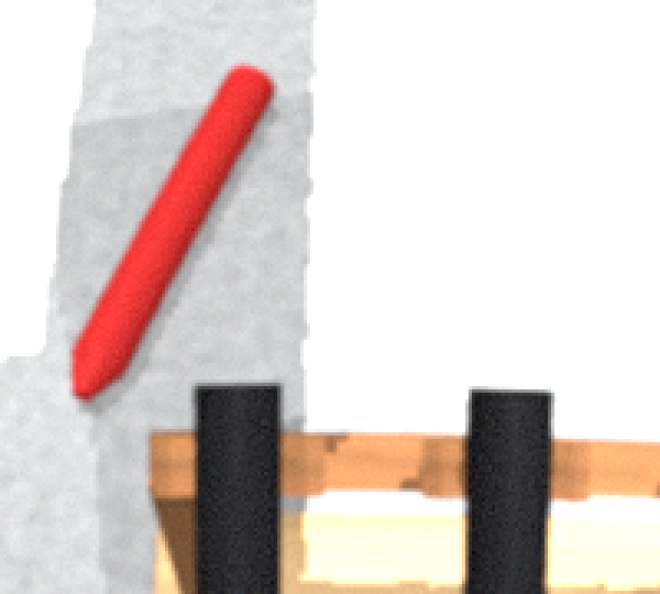

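The top ends of the new fid (238,384) and fid_c (510,391) agree within about 1 mm, far from 6 mm short, so the chamfered end is down. My back-off while opening may have dragged it slightly, so I re-grip and press it home, then open without moving.

```bash
python3 -m jog '{"slide":[[0,-0.02,0.02],[0,0,0.04],[0,0,0.04],[0,0,0.03],[0,0,0]],"twist":[[0,-0.017,0],[0,0,0],[0,0,0],[0,0,0],[0,0,0]]}'
python3 plan.py 528.5 180.5 80 0 0
python3 -m jog '{"slide":[[0,0,0],[0,0,0],[0,0,0],[-0.002,0,0],[-0.002,0,0],[-0.001,0,0],[0,0,0]],"twist":[[0,0,0],[0,0,0],[0,0,0],[0,0,0],[0,0,0],[0,0,0],[0,0,0]]}' 1 12
python3 plan.py 528.5 180.5 80 0 0
```

```text
time_s: 13.05
tcp_pos: [515.4, 180.1, 60.7]
tool_rot: [-3.14, -0.539, 3.097]
wrist_force: [0.0, 0.5, -0.2]
gripper_width: 39.8
t 13.05 F [ 0.   0.5 -0.2] w 39.8 slide mm [-1.61  1.01 -4.25] twist [-0.0012 -0.0149 -0.0014]
now up,lat,off 1.39 -0.99 -4.23
time_s: 13.75
tcp_pos: [523.4, 180.8, 64.8]
tool_rot: [-3.142, -0.532, 3.098]
wrist_force: [-7.3, 0.1, 12.4]
gripper_width: 19.7
t 13.75 F [-7.3  0.1 12.4] w 19.7 slide mm [ 3.17 -0.05  3.27] twist [ 0.0001 -0.0085 -0.0003]
now up,lat,off -3.36 0.05 3.24
```

```bash
python3 -m jog '{"slide":[[0,0,0],[0,0,0],[0,0,0],[0,0,0]],"twist":[[0,0,0],[0,0,0],[0,0,0],[0,0,0]]}' 0.14
python3 -m jog '{"slide":[[0,0,-0.03],[0,0,-0.04],[0,0,-0.04],[0,0.02,-0.02],[0,0,0],[0,0,0]],"twist":[[0,0,0],[0,0,0],[0,0,0],[0,0,0],[0,0,0],[0,0,0]]}'
python3 - <<'E'
from tops import *
from workcell import sensors
print(sensors.get_obs()["tcp_pos"],sensors.get_obs()["tool_rot"])
d=camera("wrist");im=d["img"]
for th in (35,45,55): print(tops(d,im,dict(A=PL["A"],C=PL["C"]),th=th))
E
```

```text
time_s: 14.15
tcp_pos: [525.7, 180.5, 61.7]
tool_rot: [-3.142, -0.527, 3.098]
wrist_force: [-0.2, 0.0, 1.4]
gripper_width: 39.6
time_s: 14.75
tcp_pos: [591.3, 197.6, 173.3]
tool_rot: [-3.141, -0.528, 3.098]
wrist_force: [-0.6, 0.4, 0.6]
gripper_width: 40.0
[591.27779322 197.61037965 173.27110599] [-3.14106728 -0.52753493  3.09827925]
{'A': [152.25, 152.25, 152.0, 152.0, 152.0], 'C': [151.25, 151.25, 151.25, 151.25, 151.25]}
{'A': [152.5, 152.25, 152.25, 152.25, 152.25], 'C': [151.5, 151.25, 151.25, 151.5, 151.5]}
{'A': [152.75, 152.5, 152.5, 152.5, 152.5], 'C': [151.5, 151.5, 151.5, 151.5, 151.75]}
```

Unchanged under a second press, so it rests on the stop; the 1 mm is within the yaw uncertainty. Next, fid F2.

```bash
python3 -m jog '{"slide":[[0,0,-0.02],[0,0,-0.01],[0,0,0],[0,0,0]],"twist":[[0,-0.132,0],[0,-0.132,0],[0,-0.132,0],[0,-0.132,0]]}' -0.3
python3 -m jog '{"slide":[[0.0158,-0.0371,0],[0.0158,-0.0371,0],[0.0158,-0.0371,0],[0.0158,-0.0371,0],[0.0158,-0.0371,0],[0.0158,-0.0371,0],[0.0158,-0.0371,0],[0.0158,-0.0371,0]],"twist":[[0,0,0],[0,0,0],[0,0,0],[0,0,0],[0,0,0],[0,0,0],[0,0,0],[0,0,0]]}'
python3 -m jog '{"slide":[[0.0158,-0.0371,0],[0.0158,-0.0371,0],[0,0,0],[0,0,0],[0,0,0],[0,0,0],[0,0,0],[0,0,0]],"twist":[[0,0,0],[0,0,0],[0,0,0.139],[0,0,0.139],[0,0,0.139],[0,0,0.139],[0,0,0.139],[0,0,0.139]]}'
python3 -m jog '{"slide":[[0,0,0],[0,0,0],[0,0,0],[0,0,0],[0,0,0],[0,0,0],[0,0,0]],"twist":[[0,0,0.139],[0,0,0.139],[0,0,0.139],[0,0,0.139],[0,0,0.143],[0,0,0],[0,0,0]]}'
python3 - <<'E'
from seg import *
from workcell import camera,sensors
o=sensors.get_obs();print(o["time_s"],o["tcp_pos"],o["tool_rot"])
d=camera("wrist");cv2.imwrite("pics/w7.png",d["img"][...,::-1])
for th in (40,50,60): print(seg(d,[417,-165,48],48,True,th,half=110))
E
```

```text
time_s: 15.2
tcp_pos: [604.8, 196.1, 199.9]
tool_rot: [-3.141, 0.005, 3.097]
wrist_force: [-0.7, 0.1, 0.1]
gripper_width: 60.5
time_s: 16.0
tcp_pos: [463.3, -94.8, 198.9]
tool_rot: [3.141, -0.002, 3.098]
wrist_force: [0.6, -0.4, -0.2]
gripper_width: 60.4
time_s: 16.8
tcp_pos: [429.3, -166.0, 198.8]
tool_rot: [-3.141, -0.003, 2.258]
wrist_force: [0.2, -1.1, -0.1]
gripper_width: 60.5
time_s: 17.5
tcp_pos: [430.1, -166.2, 199.5]
tool_rot: [-3.14, -0.001, 1.568]
wrist_force: [-0.7, -0.3, -0.4]
gripper_width: 60.5
17.5 [ 430.14532779 -166.2367151   199.48456123] [-3.14042189e+00 -1.02888432e-03  1.56841105e+00]
(3046, array([ 416.02074739, -167.15302036]), np.float64(148.26035306719157), np.float64(18.135275022732344), np.float64(1.5705947560030753))
(3232, array([ 416.09965536, -166.78752588]), np.float64(148.99677218801938), np.float64(18.96050593266181), np.float64(1.5692758025958948))
(3305, array([ 416.07952679, -167.28874982]), np.float64(150.1111472037304), np.float64(19.591571039180288), np.float64(1.568919131924099))
```

View pics/w7.png

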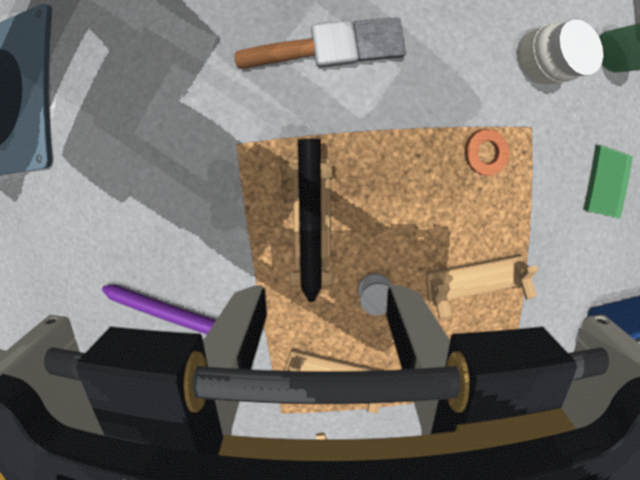

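F2 is black, centre (416,-167), tip (312,297) towards -y, tool aligned. I grasp it.

```bash
python3 -m jog '{"slide":[[-0.0008,-0.014,0.031],[0,0,0.04],[0,0,0.04],[0,0,0.04],[0,0,0],[0,0,0]],"twist":[[0,0,0],[0,0,0],[0,0,0],[0,0,0],[0,0,0],[0,0,0]]}'
python3 - <<'E'
from workcell import sensors
print(*[sensors.get_obs()["tcp_pos"].round(1) for _ in range(2)])
E
```

```text
time_s: 18.15
tcp_pos: [417.1, -167.2, 49.6]
tool_rot: [-3.141, -0.001, 1.566]
wrist_force: [0.9, -0.5, 0.7]
gripper_width: 60.2
[ 417.1 -167.2   49.6] [ 417.1 -167.2   49.6]
```

```bash
python3 -m jog '{"slide":[[0,-0.001,0.021],[0,0,0],[0,0,0]],"twist":[[0,0,0],[0,0,0],[0,0,0]]}'
python3 -m jog '{"slide":[[0,0,0],[0,0,0],[0,0,0],[0,0,0],[0,0,0],[0,0,0],[0,0,0]],"twist":[[0,0,0],[0,0,0],[0,0,0],[0,0,0],[0,0,0],[0,0,0],[0,0,0]]}' 1 25
python3 -m jog '{"slide":[[0,0,-0.01],[0,0,-0.04],[0,0,-0.04],[0,0,-0.04],[0,0,-0.04],[0,0,0]],"twist":[[0,0,0],[0,0,0],[0,0,0],[0,0,0],[0,0,0],[0,0,0]]}'
```

```text
time_s: 18.45
tcp_pos: [417.4, -168.0, 30.3]
tool_rot: [3.139, 0.001, 1.565]
wrist_force: [0.1, 0.9, -0.4]
gripper_width: 60.6
time_s: 19.15
tcp_pos: [415.5, -167.2, 28.5]
tool_rot: [-3.14, -0.0, 1.565]
wrist_force: [-5.1, -0.6, 4.4]
gripper_width: 19.6
time_s: 19.75
tcp_pos: [419.7, -169.3, 204.7]
tool_rot: [3.13, 0.007, 1.565]
wrist_force: [0.2, -0.8, -0.2]
gripper_width: 19.3
```

```bash
python3 -m jog '{"slide":[[0,0,0],[0,0,0],[0,0,0],[0,0,0],[0,0,0],[0,0,0],[0,0,0],[0,0,0]],"twist":[[0,0,-0.1393],[0,0,-0.1393],[0,0,-0.1393],[0,0,-0.1393],[0,0,-0.1393],[0,0,-0.1393],[0,0,-0.1393],[0,0,-0.1393]]}'
python3 -m jog '{"slide":[[0,0,0],[0,0,0],[0,0,0],[-0.006,0.0433,0],[-0.006,0.0433,0],[-0.006,0.0433,0],[-0.006,0.0433,0],[-0.006,0.0433,0]],"twist":[[0,0,-0.1393],[0,0,-0.1393],[0,0,-0.1393],[0,0,0],[0,0,0],[0,0,0],[0,0,0],[0,0,0]]}'
python3 -m jog '{"slide":[[-0.006,0.0433,0],[-0.006,0.0433,0],[-0.006,0.0433,0],[-0.006,0.0433,0],[-0.006,0.0433,0],[-0.006,0.0433,0],[0,0,0]],"twist":[[0,0,0],[0,0,0],[0,0,0],[0,0,0],[0,0,0],[0,0,0],[0,0,0]]}'
python3 -m jog '{"slide":[[0,0,0.03],[0,0,0],[0,0,0],[0,0,0],[0,0,0],[0,0,0]],"twist":[[0,0.1309,0],[0,0.1309,0],[0,0.1309,0],[0,0.1309,0],[0,0,0],[0,0,0]]}'
python3 plan.py 534 304.3 80 40 8
python3 plan.py 534 304.3 80 40 35
```

```text
time_s: 20.55
tcp_pos: [416.4, -167.0, 198.3]
tool_rot: [3.141, 0.001, 2.685]
wrist_force: [-0.9, 0.3, -0.4]
gripper_width: 19.0
time_s: 21.35
tcp_pos: [456.0, 49.6, 198.5]
tool_rot: [3.141, 0.001, 3.097]
wrist_force: [0.3, 0.1, -0.2]
gripper_width: 19.3
time_s: 22.05
tcp_pos: [503.4, 310.6, 197.7]
tool_rot: [3.139, 0.001, 3.101]
wrist_force: [-0.0, 0.3, -0.1]
gripper_width: 19.0
time_s: 22.65
tcp_pos: [503.7, 304.9, 166.8]
tool_rot: [-3.141, -0.523, 3.095]
wrist_force: [-0.3, -0.1, -1.1]
gripper_width: 19.1
t 22.65 F [-0.3 -0.1 -1.1] w 19.1 slide mm [-29.6    0.75  71.06] twist [ 0.0007  0.0007 -0.0027]
now up,lat,off 69.66 -0.74 79.04
t 22.65 F [-0.3 -0.1 -1.1] w 19.1 slide mm [-29.62   0.77  44.06] twist [ 0.0007  0.0007 -0.0027]
now up,lat,off 69.66 -0.74 79.04
```

```bash
python3 -m jog '{"slide":[[-0.015,0.0008,0.024],[-0.0145,0,0.024],[0,0,0.02],[0,0,0.006],[0,0,0],[0,0,0]],"twist":[[0,0,-0.0027],[0,0,0],[0,0,0],[0,0,0],[0,0,0],[0,0,0]]}'
python3 plan.py 534 304.3 80 12 2
python3 - <<'E'
from h import *
from workcell import camera
b=camera("scene")["img"]
cv2.imwrite("pics/s8.png",cv2.resize(np.clip(b[190:330,390:550,::-1]*1.5,0,255).astype(np.uint8),(640,560),interpolation=3))
E
```

```text
time_s: 23.25
tcp_pos: [492.5, 307.4, 92.0]
tool_rot: [3.139, -0.519, 3.102]
wrist_force: [-0.8, -0.5, 0.2]
gripper_width: 19.3
t 23.25 F [-0.8 -0.5  0.2] w 19.3 slide mm [-30.01  -1.37   6.74] twist [0.0014 0.0044 0.0026]
now up,lat,off 42.12 1.26 8.61
```

View pics/s8.png

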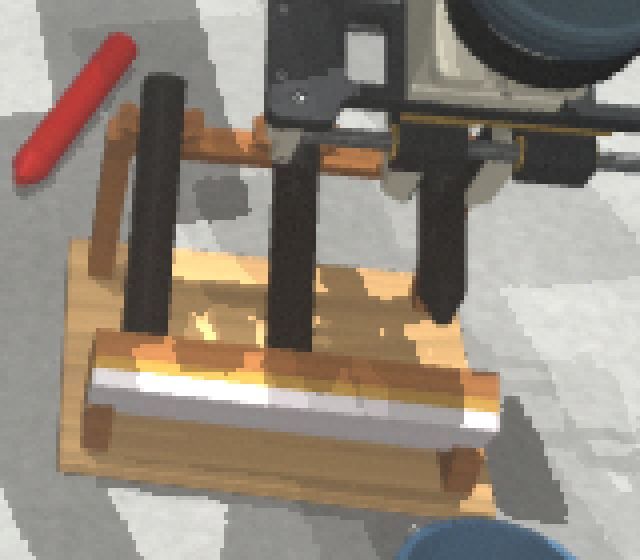

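F1 and fid_c are seated, and the held fid's tip (443,315) stands before its bore. I insert.

```bash
python3 -m jog '{"slide":[[0,-0.0007,0.005],[-0.008,0,0],[-0.008,0,0],[-0.006,0,0],[-0.006,0,0],[0,0,0]],"twist":[[0,0,0],[0,0,0],[0,0,0],[0,0,0],[0,0,0],[0,0,0]]}'
python3 plan.py 534 304.3 80 5 1.5
python3 -m jog '{"slide":[[-0.003,0,0],[-0.002,0,0],[0,0,0]],"twist":[[0,0,0],[0,0,0],[0,0,0]]}'
python3 plan.py 534 304.3 80 0 1.5
```

```text
time_s: 23.9
tcp_pos: [514.5, 305.0, 70.5]
tool_rot: [3.14, -0.523, 3.099]
wrist_force: [0.6, -0.3, -0.7]
gripper_width: 19.2
t 23.9 F [ 0.6 -0.3 -0.7] w 19.2 slide mm [-7.12  0.16 -0.52] twist [0.0007 0.0002 0.0007]
now up,lat,off 12.13 -0.18 0.98
time_s: 24.2
tcp_pos: [518.3, 305.1, 68.9]
tool_rot: [3.14, -0.523, 3.1]
wrist_force: [0.8, 0.1, -0.2]
gripper_width: 19.5
t 24.2 F [ 0.8  0.1 -0.2] w 19.5 slide mm [-8.03 -0.15  0.04] twist [0.0008 0.001  0.0014]
now up,lat,off 8.05 0.13 1.53
```

```bash
python3 -m jog '{"slide":[[-0.003,0,0],[-0.002,0,0],[-0.002,0,0],[0,0,0]],"twist":[[0,0,0],[0,0,0],[0,0,0],[0,0,0]]}'
python3 plan.py 534 304.3 80 0 1.5
python3 -m jog '{"slide":[[-0.002,0,0],[-0.002,0,0],[0,0,0]],"twist":[[0,0,0],[0,0,0],[0,0,0]]}'
python3 plan.py 534 304.3 80 0 1.5
```

```text
time_s: 24.6
tcp_pos: [523.9, 304.9, 65.2]
tool_rot: [3.14, -0.524, 3.1]
wrist_force: [-1.9, -0.3, -0.7]
gripper_width: 19.1
t 24.6 F [-1.9 -0.3 -0.7] w 19.1 slide mm [-1.36 -0.12 -0.35] twist [ 0.0005 -0.0003  0.0014]
now up,lat,off 1.36 0.11 1.15
time_s: 24.9
tcp_pos: [523.7, 304.9, 64.6]
tool_rot: [3.141, -0.532, 3.101]
wrist_force: [-12.3, -0.5, 6.4]
gripper_width: 19.6
t 24.9 F [-12.3  -0.5   6.4] w 19.6 slide mm [-1.21 -0.19 -1.03] twist [-0.0008 -0.0086  0.0022]
now up,lat,off 1.06 0.2 0.48
```

Contact at 14 N, 1.1 mm from estimated home, so it is home. I open without moving, back off and measure all three top ends.

```bash
python3 -m jog '{"slide":[[0,0,0],[0,0,0],[0,0,0],[0,0,0]],"twist":[[0,0,0],[0,0,0],[0,0,0],[0,0,0]]}' 0.14
python3 -m jog '{"slide":[[0,0,-0.03],[0,0,-0.04],[0,0,-0.04],[0,-0.03,-0.03],[0,-0.03,0],[0,0,0],[0,0,0]],"twist":[[0,0,0],[0,0,0],[0,0,0],[0,0,0],[0,0,0],[0,0,0],[0,0,0]]}'
python3 - <<'E'
from tops import *
from workcell import sensors,search_frame
print(sensors.get_obs()["tcp_pos"],sensors.get_obs()["wrist_force"])
d=camera("wrist");im=d["img"];cv2.imwrite("pics/w9.png",im[...,::-1])
for th in (35,45,55): print(tops(d,im,PL,th=th))
t=camera("scene");print([([round(x) for x in r["point"]],round(r["confidence"],2)) for r in search_frame("scene","fid_a")])
a=cv2.imread("pics/scene0.png").astype(int);b=t["img"][...,::-1].astype(int)
df=(abs(a-b).max(2)>60).astype(np.uint8);df=cv2.morphologyEx(df,2,np.ones((3,3)))
k,l,s,c=cv2.connectedComponentsWithStats(df);print([s[i].tolist() for i in range(1,k) if s[i,4]>40])
E
```

```text
time_s: 25.3
tcp_pos: [528.3, 304.6, 63.5]
tool_rot: [3.14, -0.522, 3.1]
wrist_force: [0.9, -0.1, -0.3]
gripper_width: 39.3
time_s: 26.0
tcp_pos: [595.3, 241.2, 184.6]
tool_rot: [3.14, -0.523, 3.099]
wrist_force: [-0.3, 0.1, 0.5]
gripper_width: 39.8
[595.26100386 241.15348764 184.61516658] [-0.30991865  0.12284344  0.49104857]
{'A': [152.25, 152.25, 152.25, 152.0, 152.0], 'C': [151.5, 151.5, 151.5, 151.5, 151.5], 'B': [151.25, 150.75, 148.75, 150.75, 151.0]}
{'A': [152.5, 152.5, 152.5, 152.25, 152.25], 'C': [151.75, 151.75, 151.75, 151.75, 151.75], 'B': [151.5, 151.25, 151.25, 151.25, 151.25]}
{'A': [152.5, 152.5, 152.75, 152.5, 152.75], 'C': [152.0, 152.0, 151.75, 151.75, 151.75], 'B': [151.75, 151.5, 151.5, 151.5, 151.5]}
[([461, 252], 0.95), ([406, 220], 0.8), ([498, 255], 0.66), ([227, 186], 0.62), ([454, 285], 0.41)]
[[376, 0, 46, 67, 2154], [429, 0, 87, 98, 3232], [530, 0, 110, 18, 1032], [542, 15, 48, 47, 1169], [596, 18, 44, 14, 367], [528, 22, 12, 33, 257], [376, 35, 6, 10, 45], [327, 57, 8, 11, 59], [379, 74, 34, 22, 539], [613, 97, 15, 21, 154], [476, 120, 101, 79, 4487], [374, 122, 33, 21, 502], [420, 154, 30, 17, 284], [346, 169, 25, 7, 106], [451, 168, 18, 11, 139], [564, 169, 8, 9, 48], [547, 182, 26, 17, 215], [450, 185, 44, 22, 401], [426, 197, 36, 21, 271], [221, 209, 72, 14, 660], [425, 209, 10, 16, 94], [534, 208, 15, 6, 79], [551, 209, 8, 7, 52], [569, 209, 12, 17, 134], [470, 213, 8, 7, 52], [236, 226, 39, 8, 211], [421, 229, 21, 31, 462], [493, 236, 6, 16, 73], [184, 240, 22, 59, 679], [492, 259, 13, 23, 192], [418, 262, 15, 12, 136], [476, 271, 11, 9, 82], [434, 317, 52, 50, 1197]]
```

Top ends at 152.4, 151.7 and 151.3 mm follow one straight trend (residual yaw), so all three are equally home. I clear upward and hand in.

```bash
python3 -m jog '{"slide":[[0,0,-0.03],[0,0,-0.03],[0,0,-0.03],[0,0,0],[0,0,0]],"twist":[[0,0,0],[0,0,0],[0,0,0],[0,0,0],[0,0,0]]}'
python3 - <<'E'
from tops import *
from workcell import ticket
d=camera("wrist");print(tops(d,d["img"],PL,th=45))
print(ticket.sign_off())
E
```

```text
time_s: 26.65
tcp_pos: [639.9, 240.7, 261.8]
tool_rot: [3.14, -0.522, 3.102]
wrist_force: [-0.3, 0.5, -1.0]
gripper_width: 40.2
{'A': [152.5, 152.5, 152.5, 152.5, 152.5], 'C': [151.5, 151.5, 151.5, 151.25, 151.25], 'B': [151.0, 151.0, 150.75, 151.0, 151.0]}
the job is handed in; nothing more can be done
None
```

Both black fids are in the outer places of the rack, chamfered end down. The job was handed in at about 27 s, with the gripper clear.

- **Seating:** the cameras showed which end was chamfered on each fid, so neither had to be turned. Each went down its bore to a firm stop, at about 19 N in the +y place and 14 N in the -y place.
- **Last check:** the upper ends measured 152.5, 151.4 and 151.0 mm up their lines (home is 150), in the order rack +y, middle, -y. They run in step with a small error in my estimate of the rack's angle. A square end would show as 6 mm short. fid_c still reads home.
- **Uncertain:**
  - **+y fid:** at first contact it read 2.9 mm short of my estimated home, and its upper end read about 1 mm higher than fid_c's. Pressing it again left that reading unchanged, so I took it as home.
  - **Other things on the bench:** I never touched them on purpose. A before-and-after picture comparison showed several changed areas that I put down to the arm and its shadow, including one beside the mug that I did not look at closely.

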